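Plug the toy lamp into the dollhouse desk

ROBOT

A 6-joint arm with a two-finger parallel gripper is mounted at the origin on the work surface. World frame = base frame: x ahead of the robot, y to its left, z up, the work surface at z = 0. Lengths are in m, angles in rad, forces in N, time in s.
With the tool pointing down it reaches from about 0.35 to 0.725 m from the base axis. Payload 4.3 kg.
Tool frame: the origin (TCP) lies where the fingers leave the gripper's body, on its centre line; the fingertips stand 73 mm ahead of it and the grasp point (between the pads) lies 54 mm ahead of it (env.hold_point_z is the distance from the TCP to the grasp point, in m); z points along the fingers, y is the line along which they close (so a half turn about z gives the same grasp; the last joint's range is limited). The gripper opens to 85 mm and grips with 20 to 120 N. Pads are 22 mm wide; open, the fingers measure 114 mm over their backs; the gripper's body (76 mm by 85 mm) begins 54 mm behind the grasp point. The pads swing forward as they close: fully open they stand 13 mm farther back than shut.
Start: joints at [-1.32, 0.377, 0.081, 1.274, 0, 1.46], TCP at [0.203, -0.538, 0.304] pointing down, gripper open.
Joint ranges: [-2.72, 2.72], [-0.84, 1.66], [-1.02, 1.22], [-1.77, 2.12], [-1.37, 1.28], [-3.14, 3.14]. Speed limits (rad/s): [2.57, 2.57, 3.14, 3.14, 3.14, 3.14].

INTERFACE

Orientations are given as a rotation vector (axis times angle).
In Python, from station import env, get_image, calibration gives the robot as it stands.
- The arm moves only by the shell command python3 -m pendant 'ROWS' [OPENING] [FORCE]. ROWS is JSON, one flat list of numbers, 6 for each row, row after row: the shift along the tool's x, y, z in m, then the turn, a rotation vector about the tool's x, y, z in rad. In form: [dx, dy, dz, rx, ry, rz, dx, dy, dz, rx, ry, rz, ...]. A call has 1 to 5 rows; each row is the pose to reach, as a shift and turn from the pose commanded when the call began, along the tool's axes at that moment; what a row does not reach only later rows make up. A row lasts 1/8 s, in which the tool goes at most 62.5 mm and 10.7 degrees, less where a joint would pass 70% of its speed; a pose out of reach is approached as far as the arm can. A call with a gripper value outside its range is refused whole. OPENING is the finger opening in m, from 0 to 0.0854, set as the call begins (- or left out, the last holds). The fingers move at their own pace and stop on an object; FORCE is the grip in N (left out, the last holds). Time passes only in rows, so rows that repeat a pose let the fingers close. It gives the time, the measured TCP pose, the force, the opening and the grip force at its end, in the units of the state.
- env.get_obs(): the state, without advancing time (a new reading comes with each control period).
- get_image(name): name is "scene" or "top" or "wrist"; returns the picture (400x640x3 uint8, blue, green, red); there is no depth.
- calibration(name): a dict with "fx", "fy", "cx", "cy" (pixels), "extrinsics" (4x4, takes a point from world to camera coordinates). Camera axes: x right, y down, z forward; pixel columns grow to the right and rows downward; lengths in m; the calibration is good to about 2 mm. A picture is of the moment at which its call begins: read the wrist's pose just before it. calibration takes no time and is no camera call; for the wrist camera it gives the pose at the moment of the call.
- env.sign_off(): hands the job in; it is judged then, once.
The state is a dict: "t": time; "q": joint angles; "dq": joint speeds; "joint_efforts": joint torques, N m; "tcp_pos": TCP position; "tcp_rot": TCP orientation; "wrist_force": force on the tool from outside, world axes, zero at the start; "wrist_torque": the same for the moment, N m; "gripper_width": finger opening in m; "grasp_force": force on a finger pad.
Only numpy, scipy, OpenCV 4.12 (cv2) and the standard library are available. Lean on these libraries where they do the work, as an engineer would, in place of code of your own. Each camera call takes 0.05 s, during which the arm holds its last target. There are 200 camera calls.

TASK

Two silver toy lamps stand on the play table. Take the one whose stem ends in a bare tube, without a disc foot, and push that tube straight down into the black push-fit collar on the white toy desk, past the springy seal, until it is fully home and stands there by itself. Leave the lamp with the disc foot and the blue bowl where they are.

Things in the scene. Friction and masses are not known exactly. Their poses are not given: they have to be found in the camera images.
- plug_lamp: lamp to plug in: silver aluminium, 90 g, 110 mm tall plus 4 mm finial, upright on the work surface. Bare 28 mm tube stem, underside to 68 mm, foot end chamfered, no disc foot. Drum shade 40 mm diameter, straight from 70 to 100 mm above the underside, domed above: grip the shade from above, any yaw. Origin: centre of the underside, z up the stem.
- collar_seat (a point): centre of the bore's bottom in the black collar, where the tube rests (desk top, 60 mm up); z up. Sleeve 45 mm tall, outside 44 mm, open upward; bore 32 mm wide up to 27 mm, then flaring to 54 mm inside, 66 outside at the rim. Four sprung pads 11-19 mm above the seat are the seal: weight alone stays out, a push of about 10 N passes. Home: shade 23 mm above the rim. Fixed 160 x 260 mm desk.
- disc_lamp: the lamp to leave alone: the same height, stem and shade as the other, but on a flat disc foot of 60 mm diameter, 6 mm thick; loose, standing upright on the work surface. Origin: centre of the underside, z up.
- bowl: small blue ceramic bowl, 68 mm diameter, 28 mm tall, loose, standing on the desk top beside the collar; leave it alone. Origin: centre of the underside, z up.
Mind the look-alikes: they are no part of the job. Leave any orange look-alike of the plug_lamp alone.

How it is judged:
At the end, for the whole second after the job is handed in: The bare-tube lamp stands in the collar with its underside within 6 mm of the seat in height and 10 mm sideways, within 10 degrees of upright, released and at rest; the disc-foot lamp still stands upright within 30 mm of its start, and the bowl is within 30 mm of its start (z of plug_lamp in the frame of collar_seat between -0.006 and 0.006 m and horizontal distance between plug_lamp and collar_seat below 0.01 m and angle between plug_lamp's own z axis and vertical below 0.18 rad and linear speed of plug_lamp below 0.02 m/s and distance of each of disc_lamp, bowl from where it was at the start of the episode below 0.03 m and angle between disc_lamp's own z axis and vertical below 0.3 rad); the robot touches nothing.
It fails at once if the disc-foot lamp is shifted by more than 30 mm or knocked over (distance of disc_lamp from where it was at the start of the episode above 0.03 m or angle between disc_lamp's own z axis and vertical above 0.5 rad).
It fails at once if the bowl is shifted by more than 30 mm (distance of bowl from where it was at the start of the episode above 0.03 m).
It also fails if it takes over 45 s, if anything falls off the work surface, if the arm or the gripper's body presses on something with over 40 N, if the wrist force passes 120 N, or if a joint passes its speed limit or range.

## Working session

There is one attempt and no reset: what is moved stays moved. The work goes in short steps, Python scripts to look and compute and a shell command to move; the robot and the scene stay as the last step left them, time stands still between calls to the robot, and variables do not carry over. Pictures are saved under pics/ and viewed, at most 10 in all, crops included, and the job is handed in when it is done.

```bash
mkdir -p pics
python3 - <<'E'
from station import env,get_image,calibration
import cv2,numpy as np
for n in("scene","top"):
    cv2.imwrite(f"pics/{n}0.png",get_image(n)); c=calibration(n); print(n,c["fx"],c["fy"],c["cx"],c["cy"]);print(np.round(c["extrinsics"],4).tolist())
o=env.get_obs();print(o["tcp_pos"],o["tcp_rot"],o["t"],o["gripper_width"])
E
```

```text
scene 466.8751367169322 466.8751367169322 315.466798789993 193.22880350333426
[[-0.8381, 0.5455, -0.0084, 0.4649], [0.4349, 0.6588, -0.6138, -0.1546], [-0.3293, -0.5181, -0.7894, 1.3275], [0.0, 0.0, 0.0, 1.0]]
top 463.78848098912886 463.78848098912886 316.90645594904464 195.3548191719351
[[-0.015, -0.9999, -0.0067, -0.0473], [-0.9851, 0.0159, -0.1713, 0.5201], [0.1714, 0.004, -0.9852, 0.8643], [0.0, 0.0, 0.0, 1.0]]
[ 0.20287831 -0.53754774  0.30303606] [-3.08878601e+00 -5.63365669e-01  2.01421022e-04] 0.1 0.08552526198608153
```

View pics/scene0.png

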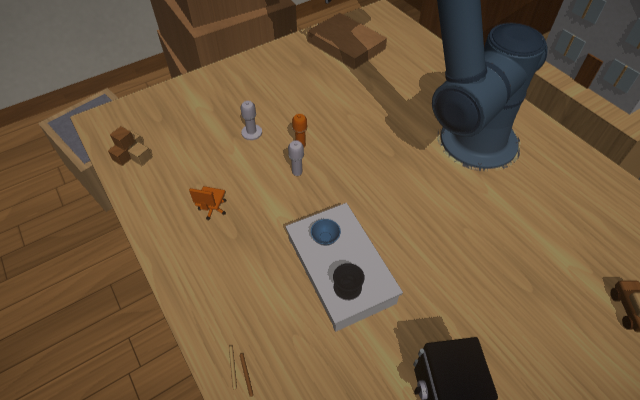

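View pics/top0.png

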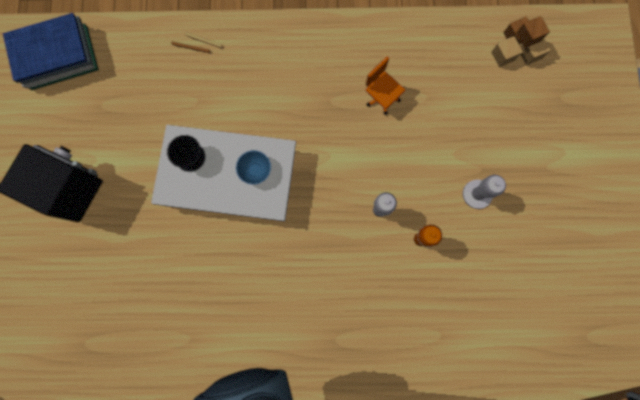

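The scene picture shows a silver lamp with a disc at (250,120), an orange lamp at (300,127), and a silver bare-tube lamp at (297,157). In the top picture these are at (485,190), (430,236) and (385,204). The collar is at top (186,153) and the bowl at top (253,167).

Candidates: silver with disc at top (485,190) is not wanted, orange at (430,236) is a look-alike, and the silver bare tube at (385,204) is my choice. I'll check it in a crop.

```bash
cat > h.py <<'E'
import numpy as np,cv2
from station import env,get_image,calibration
def ray(n,u,v,z,c=None):
    c=c or calibration(n);E=np.array(c["extrinsics"]);R,t=E[:3,:3],E[:3,3]
    o=-R.T@t;d=R.T@np.array([(u-c["cx"])/c["fx"],(v-c["cy"])/c["fy"],1]);return o+d*(z-o[2])/d[2]
def proj(n,p,c=None):
    c=c or calibration(n);E=np.array(c["extrinsics"]);q=E[:3,:3]@np.array(p)+E[:3,3]
    return np.array([c["fx"]*q[0]/q[2]+c["cx"],c["fy"]*q[1]/q[2]+c["cy"]])
E
python3 - <<'E'
from h import *
for k,u,v,z in(("lamp",387,202,.105),("disclamp",496,185,.105),("orange",431,235,.105),("collar",186,153,.105),("bowl",253,167,.088)):
    p=ray("top",u,v,z);print(k,p.round(3),"scene px",proj("scene",p).round(0),np.hypot(p[0],p[1]).round(3))
a=cv2.imread("pics/scene0.png")[90:190,225:325];b=cv2.imread("pics/top0.png")[110:210,140:240];b2=cv2.imread("pics/top0.png")[170:250,360:440]
cv2.imwrite("pics/crop0.png",np.hstack([cv2.resize(x,(266,266),interpolation=2) for x in(a,b,b2)]))
E
```

```text
lamp [ 0.494 -0.183  0.105] scene px [296. 144.] 0.527
disclamp [ 0.523 -0.384  0.105] scene px [248. 103.] 0.649
orange [ 0.433 -0.26   0.105] scene px [300. 117.] 0.505
collar [0.593 0.187 0.105] scene px [349. 273.] 0.621
bowl [0.568 0.064 0.088] scene px [326. 230.] 0.572
```

View pics/crop0.png

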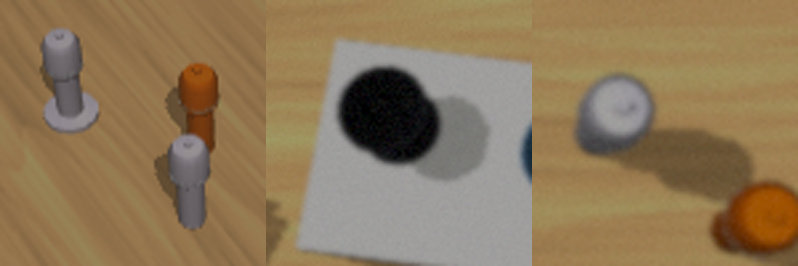

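The chosen lamp ends in a bare tube, and its projection agrees between the two views. Moving above it and turning the tool by -0.8 rad so joint 6 stays clear of its limit later.

```bash
python3 -m pendant '[0.05,-0.029,0,0,0,-0.16, 0.1,-0.058,0,0,0,-0.32, 0.15,-0.087,0,0,0,-0.48, 0.2,-0.115,0,0,0,-0.64, 0.25,-0.143,0,0,0,-0.8]' 0.085 40
cat >> h.py <<'E'
from scipy.spatial.transform import Rotation as Ro
def local(target):
    o=env.get_obs();R=Ro.from_rotvec(o["tcp_rot"]);d=R.inv().apply(np.array(target)-o["tcp_pos"])
    print("pos",o["tcp_pos"].round(4),"local",d.round(4),"x",R.as_matrix()[:,0].round(3),"z",R.as_matrix()[:,2].round(3),"q",np.round(o["q"],2),"t",o["t"]);return d
E
python3 -c "
from h import *
local([.494,-.183,.303])"
```

```text
t: 0.72
tcp_pos: [0.3872, -0.3143, 0.3036]
tcp_rot: [-2.623, -1.729, 0.0]
wrist_force: [0.2, -1.1, -0.0]
gripper_width: 0.085
grasp_force: 0.0
pos [ 0.3872 -0.3143  0.3036] local [0.1627 0.0465 0.0006] x [0.394 0.919 0.   ] z [-0.  0. -1.] q [-0.81  0.22 -0.13  1.22  0.    1.17] t 0.725
```

```bash
python3 -m pendant '[0.055,0.016,0,0,0,0, 0.11,0.031,0,0,0,0, 0.163,0.047,0,0,0,0, 0.163,0.047,0,0,0,0]'
python3 - <<'E'
from h import *
local([.494,-.183,.303])
c=calibration("wrist");im=get_image("wrist");cv2.imwrite("pics/w1.png",im)
for z in(.114,.0):print(z,proj("wrist",[.494,-.183,z],c).round(0))
print((-np.array(c["extrinsics"])[:3,:3].T@np.array(c["extrinsics"])[:3,3]).round(3))
E
```

```text
t: 1.23
tcp_pos: [0.496, -0.1822, 0.3033]
tcp_rot: [-2.621, -1.73, -0.0]
wrist_force: [-1.1, 0.2, 0.5]
gripper_width: 0.0849
grasp_force: 0.0
pos [ 0.496  -0.1822  0.3033] local [-0.0015 -0.0016  0.0003] x [0.393 0.919 0.001] z [-0.     0.001 -1.   ] q [-0.47  0.28 -0.05  1.23  0.    1.5 ] t 1.225
0.114 [321. 198.]
0.0 [321. 173.]
[ 0.523 -0.119  0.374]
```

View pics/w1.png

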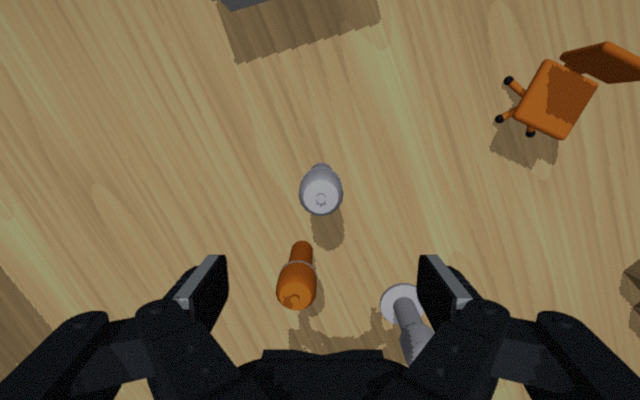

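The finial is at (321,199) and the prediction was (321,198), so the position is good. The orange lamp at (297,290) and the disc lamp at (405,310) are clear of the fingers. Descending to grip mid-shade.

```bash
python3 -m pendant '[-0.001,-0.001,0.05,0,0,0, -0.001,-0.001,0.1,0,0,0, -0.001,-0.001,0.14,0,0,0, -0.001,-0.001,0.166,0,0,0, -0.001,-0.001,0.166,0,0,0]' && python3 -m pendant '[0,0,0,0,0,0,0,0,0,0,0,0,0,0,0,0,0,0,0,0,0,0,0,0,0,0,0,0,0,0]' 0.02 60 && python3 -m pendant '[0,0,-0.03,0,0,0,0,0,-0.08,0,0,0,0,0,-0.13,0,0,0,0,0,-0.166,0,0,0,0,0,-0.166,0,0,0]'
```

```text
t: 1.9
tcp_pos: [0.4905, -0.1859, 0.1358]
tcp_rot: [-2.625, -1.717, 0.005]
wrist_force: [-0.3, 0.5, 0.9]
gripper_width: 0.0848
grasp_force: 0.0
t: 2.52
tcp_pos: [0.4939, -0.1862, 0.1396]
tcp_rot: [2.625, 1.721, 0.001]
wrist_force: [-1.8, 0.3, 5.8]
gripper_width: 0.0387
grasp_force: 59.7
t: 3.15
tcp_pos: [0.4949, -0.1865, 0.3079]
tcp_rot: [2.621, 1.719, 0.006]
wrist_force: [0.7, 0.4, -1.4]
gripper_width: 0.0392
grasp_force: 60.6
```

```bash
python3 -m pendant '[0.04,-0.007,0,0,0,0,0.095,-0.016,0,0,0,0,0.15,-0.026,0,0,0,0,0.2,-0.035,0,0,0,0,0.24,-0.041,0,0,0,0]' && python3 -m pendant '[0.04,-0.007,0,0,0,0,0.07,-0.012,0,0,0,0,0.085,-0.015,0,0,0,0,0.085,-0.015,0,0,0,0,0.085,-0.015,0,0,0,0]'
python3 - <<'E'
from h import *
local([.593,.187,.305])
c=calibration("wrist");im=get_image("wrist");cv2.imwrite("pics/w2.png",im)
np.save("c2.npy",c,allow_pickle=True)
for z in(.105,.06):print(z,proj("wrist",[.593,.187,z],c).round(0))
cv2.imwrite("pics/s2.png",get_image("scene"));cv2.imwrite("pics/t2.png",get_image("top"))
E
```

```text
t: 3.78
tcp_pos: [0.5508, 0.0528, 0.3026]
tcp_rot: [-2.625, -1.724, 0.002]
wrist_force: [0.0, -0.4, -1.1]
gripper_width: 0.0388
grasp_force: 60.5
t: 4.4
tcp_pos: [0.5711, 0.1336, 0.3036]
tcp_rot: [2.628, 1.721, -0.002]
wrist_force: [0.0, -0.2, -1.5]
gripper_width: 0.0385
grasp_force: 60.5
pos [0.5711 0.1336 0.3036] local [ 0.0577 -0.0013 -0.0015] x [ 0.4    0.917 -0.001] z [-0.001 -0.001 -1.   ] q [ 0.12  0.4   0.12  1.29 -0.    2.1 ] t 4.4
0.105 [321. 125.]
0.06 [321. 123.]
```

View pics/w2.png

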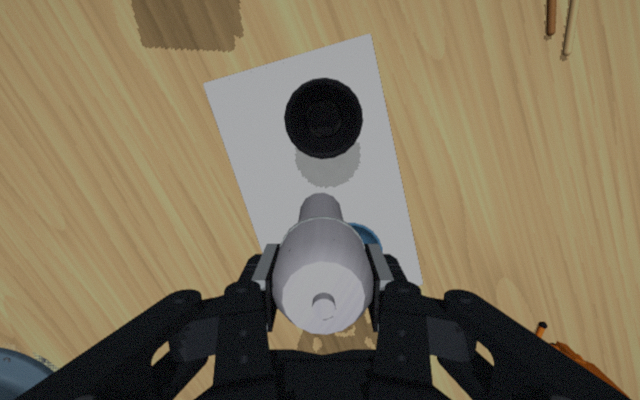

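The collar rim is centred near (324,118), against a prediction of (321,125). The lamp is held between the pads with its finial at (324,306) and tube foot near (321,205). Fitting the rim and checking how the lamp hangs.

Run:
```python
from h import *
c=np.load("c2.npy",allow_pickle=True).item()
im=cv2.imread("pics/w2.png");m=(im.max(2)<60).astype(np.uint8)
m[:60]=0;m[175:]=0
n,l,s,ce=cv2.connectedComponentsWithStats(m);i=1+s[1:,4].argmax()
cnt=max(cv2.findContours((l==i).astype(np.uint8),0,1)[0],key=len);e=cv2.fitEllipse(cv2.convexHull(cnt));print("ellipse",e,s[i])
p=ray("wrist",*e[0],.105,c);print("collar wrist",p.round(4),"diam",np.linalg.norm(ray("wrist",s[i][0],e[0][1],.105,c)-ray("wrist",s[i][0]+s[i][2],e[0][1],.105,c)).round(4))
# from initial top: dark blob; top-left rim arc
t=cv2.imread("pics/top0.png");print("top px of p",proj("top",p),"scene px",proj("scene",p))
o=env.get_obs();T=o["tcp_pos"];
fin=ray("wrist",324,303,T[2]-.026,c);print("finial-TCP",(fin-T).round(4))
for z in(.14,):
  b=proj("wrist",T-[0,0,z],c);print("foot centre if plumb",b.round(1), "foot far edge", proj("wrist",T+[.393*.014,.919*.014,-z],c).round(1))
  print("sides",[proj("wrist",T+[s*.919*.014,-s*.393*.014,-z+.0],c).round(1) for s in(-1,1)])
local([p[0],p[1],.3036])
a=cv2.imread("pics/w2.png")[180:350,240:400]
b=cv2.imread("pics/s2.png")[190:330,290:430]
cv2.imwrite("pics/crop2.png",np.hstack([cv2.resize(a,(400,425),interpolation=2),cv2.resize(b,(400,425),interpolation=2)]))
```

```text
ellipse ((323.0882873535156, 118.02684783935547), (76.78702545166016, 79.7999496459961), 179.08836364746094) [ 285   78   77   81 4821]
collar wrist [0.5968 0.1916 0.105 ] diam 0.0627
top px of p [183.47708795 150.97094378] scene px [349.10880823 275.26193547]
finial-TCP [ 0.0023  0.0046 -0.026 ]
foot centre if plumb [322.9 214.5] foot far edge [322.8 194.9]
sides [array([302.6, 214.7]), array([343.1, 214.4])]
pos [0.5713 0.1336 0.304 ] local [0.0633 0.0001 0.0004] x [ 0.4    0.917 -0.   ] z [ 0. -0. -1.] q [ 0.12  0.4   0.12  1.29 -0.    2.1 ] t 4.55
```

View pics/crop2.png

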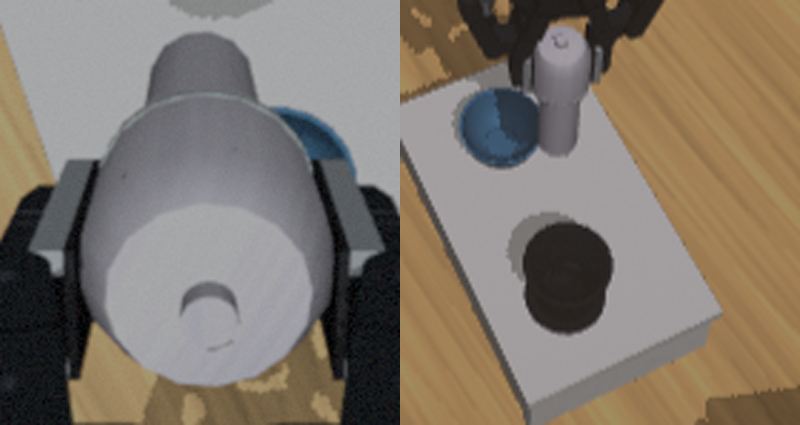

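```bash
python3 -m pendant '[0.03,0.001,0,0,0,0,0.062,0.001,0,0,0,0,0.062,0.001,0.025,0,0,0,0.062,0.001,0.045,0,0,0,0.062,0.001,0.045,0,0,0]' && python3 -m pendant '[0,0,0.01,0,0,0,0,0,0.02,0,0,0,0,0,0.03,0,0,0,0,0,0.036,0,0,0,0,0,0.036,0,0,0]'
python3 - <<'E'
from h import *
local([.5968,.1916,.2])
c=calibration("wrist");im=get_image("wrist")
a=im[150:350,220:420];b=get_image("scene")[180:320,280:420]
cv2.imwrite("pics/crop3.png",np.hstack([cv2.resize(x,(400,400),interpolation=2) for x in(a,b)]))
o=env.get_obs();print(o["wrist_force"],o["wrist_torque"])
E
```

```text
t: 5.18
tcp_pos: [0.5959, 0.1903, 0.2571]
tcp_rot: [-2.627, -1.721, 0.006]
wrist_force: [0.3, 0.5, -0.5]
gripper_width: 0.0385
grasp_force: 60.5
t: 5.8
tcp_pos: [0.5968, 0.1903, 0.2221]
tcp_rot: [2.626, 1.721, -0.003]
wrist_force: [0.5, -3.5, -3.1]
gripper_width: 0.0386
grasp_force: 60.4
pos [0.5968 0.1903 0.2221] local [ 0.0012 -0.0005  0.0221] x [ 0.399  0.917 -0.002] z [-0.001 -0.002 -1.   ] q [ 0.21  0.51  0.08  1.14 -0.    2.19] t 5.8
[ 0.22690814 -2.568144   -2.77020483] [-0.88834687 -0.05167744  0.04386159]
```

View pics/crop3.png

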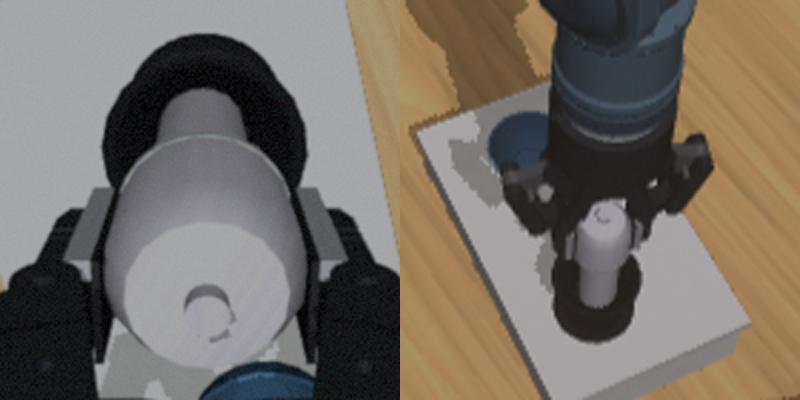

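The tube is inside the collar, centred at crop (200,110), with about 22 mm to go. A small -y side force suggests easing back about 1 mm; then I'll push.

```bash
python3 -m pendant '[-0.001,0,0.004,0,0,0,-0.001,0,0.009,0,0,0,-0.001,0,0.014,0,0,0,-0.001,0,0.018,0,0,0,-0.001,0,0.022,0,0,0]' && python3 -m pendant '[0,0,0.001,0,0,0,0,0,0.002,0,0,0,0,0,0.002,0,0,0]'
```

```text
t: 6.52
tcp_pos: [0.5972, 0.1898, 0.2025]
tcp_rot: [2.626, 1.721, 0.003]
wrist_force: [-1.8, -5.2, 7.5]
gripper_width: 0.0383
grasp_force: 61.5
t: 6.9
tcp_pos: [0.597, 0.1899, 0.1998]
tcp_rot: [2.626, 1.722, 0.001]
wrist_force: [-0.7, -5.3, 5.5]
gripper_width: 0.039
grasp_force: 61.2
```

```bash
python3 -m pendant '[-0.001,0,0.001,0,0,0,-0.001,0,0.002,0,0,0,-0.001,0,0.003,0,0,0,-0.001,0,0.003,0,0,0]'; python3 -m pendant '[0,0,0.001,0,0,0,0,0,0.002,0,0,0,0,0,0.003,0,0,0,0,0,0.003,0,0,0]'
```

```text
t: 7.4
tcp_pos: [0.5969, 0.1897, 0.1995]
tcp_rot: [2.626, 1.722, 0.007]
wrist_force: [-5.4, -4.3, 18.7]
gripper_width: 0.0386
grasp_force: 62.9
t: 7.9
tcp_pos: [0.5969, 0.1899, 0.1994]
tcp_rot: [2.625, 1.723, 0.01]
wrist_force: [-11.3, -5.0, 32.8]
gripper_width: 0.0389
grasp_force: 64.7
```

Hard stop at TCP z = 0.1995 (0.200 expected). Unload, open, retreat.

```bash
python3 -m pendant '[0,0,-0.003,0,0,0,0.001,0,-0.006,0,0,0,0.001,0,-0.006,0,0,0]' && python3 -m pendant '[0,0,0,0,0,0,0,0,0,0,0,0,0,0,0,0,0,0,0,0,0,0,0,0,0,0,0,0,0,0]' 0.085 && python3 -m pendant '[0,0,-0.02,0,0,0,0,0,-0.06,0,0,0,0,0,-0.11,0,0,0,-0.05,0,-0.11,0,0,0,-0.1,0,-0.11,0,0,0]' && python3 -m pendant '[-0.05,0,0,0,0,0,-0.1,0,0,0,0,0,-0.15,0,0,0,0,0,-0.15,0,0,0,0,0,-0.15,0,0,0,0,0]'
python3 - <<'E'
from h import *
s=get_image("scene");t=get_image("top");p=np.array([.5968,.1916,0])
print("finial exp scene",proj("scene",p+[0,0,.174]),"top",proj("top",p+[0,0,.174]))
print("shade low edge .130 scene",proj("scene",p+[0,0,.130]), "rim",proj("scene",p+[0,0,.105]))
cv2.imwrite("pics/f.png",np.vstack([np.hstack([cv2.resize(s,(400,250)),cv2.resize(t,(400,250))]),np.hstack([cv2.resize(s[190:315,270:420],(400,333),interpolation=2),cv2.resize(t[90:215,120:270],(400,333),interpolation=2)])]))
E
```

```text
t: 8.28
tcp_pos: [0.597, 0.1899, 0.1997]
tcp_rot: [2.626, 1.722, 0.001]
wrist_force: [-1.6, -5.2, 6.9]
gripper_width: 0.0385
grasp_force: 61.5
t: 8.9
tcp_pos: [0.5966, 0.1903, 0.1988]
tcp_rot: [-2.627, -1.723, -0.0]
wrist_force: [0.8, -0.1, -0.2]
gripper_width: 0.0853
grasp_force: 0.0
t: 9.52
tcp_pos: [0.5571, 0.0979, 0.3099]
tcp_rot: [2.624, 1.724, 0.004]
wrist_force: [-0.7, -0.1, -0.6]
gripper_width: 0.0853
grasp_force: 0.0
t: 10.15
tcp_pos: [0.4972, -0.0389, 0.309]
tcp_rot: [-2.627, -1.722, -0.001]
wrist_force: [0.1, 0.6, -0.5]
gripper_width: 0.0848
grasp_force: 0.0
finial exp scene [350.84078692 258.16709877] top [171.80396608 140.26755419]
shade low edge .130 scene [349.70472596 269.311188  ] rim [349.09629122 275.27957464]
```

View pics/f.png

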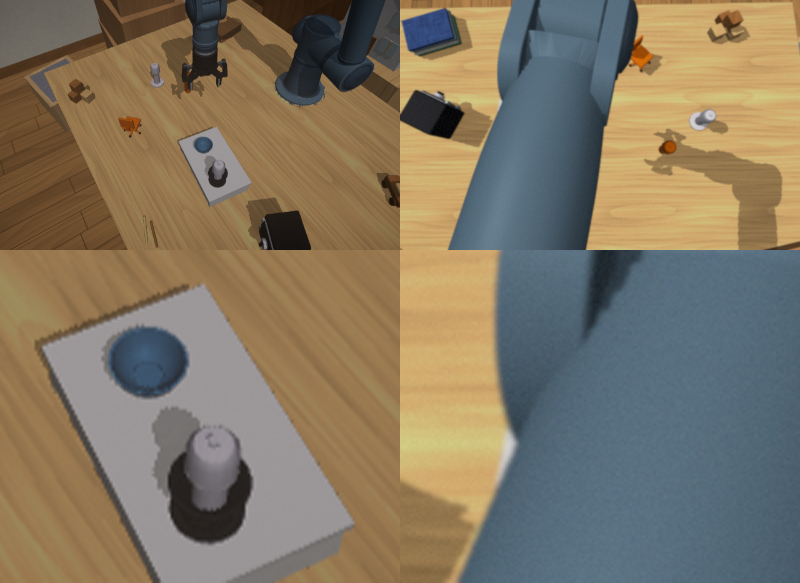

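The lamp stands upright in the collar, with its finial at scene (349,260) against (351,258) expected for home. The bowl and the disc-foot lamp are in place. Handing in.

```bash
python3 -c "
from station import env
print(env.sign_off())"
```

```text
the job is handed in; nothing more can be done
None
```

The job is handed in: the bare-tube lamp was pushed down to a hard stop at the expected depth, and the last picture shows it upright and released in the collar, with the disc-foot lamp and bowl where they were; sign-off returned no verdict.

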